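Fold up a museum sample tray and seat the sampling rod in its vial

ROBOT

A 6-joint arm with a two-finger parallel gripper is mounted at the origin on the work surface. World frame = base frame: x ahead of the robot, y to its left, z up, the work surface at z = 0. Lengths are in m, angles in rad, forces in N, time in s.
With the tool pointing down it reaches from about 0.375 to 0.9 m from the base axis. Payload 3.1 kg.
Tool frame: the origin (TCP) lies on the centre line of the jaws, within the pads' length; the fingertips stand 19 mm ahead of it and the grasp point (between the pads) is the TCP; z points along the fingers, y is the line along which they close (so a half turn about z gives the same grasp; the last joint's range is limited). The gripper opens to 85 mm and grips with 20 to 120 N. Pads are 22 mm wide; open, the fingers measure 114 mm over their backs; the gripper's body (76 mm by 85 mm) begins 54 mm behind the grasp point. The pads swing forward as they close: fully open they stand 13 mm farther back than shut.
Start: joints at [-1.52, 0.527, 1.433, -0, 1.181, -0.178], TCP at [0.142, -0.609, 0.25] pointing down, gripper open.
Joint ranges: [-3.08, 3.08], [-0.75, 2.2], [0.22, 2.44], [-1.43, 4.57], [0, 2.65], [-2.85, 2.85]. Speed limits (rad/s): [2.79, 2.79, 3.14, 3.14, 3.14, 3.14].

INTERFACE

Orientations are given as a unit quaternion [x, y, z, w].
In Python, from station import manip gives the robot as it stands.
- The arm moves only by the tool servo_tool, never from a script. Its argument "rows" is a list that holds one entry, the list of rows, each a list of 7 numbers: the turn, a rotation vector about the tool's x, y, z in degrees, then the shift along the tool's x, y, z in m, then the gripper command: -1 is shut, 1 is fully open, values between are in proportion. In form: [[[wx, wy, wz, tx, ty, tz, jaw], ...]]. A call has 1 to 8 rows; each row shifts and turns the commanded pose from where the row before left it, along the tool's axes as they then stand; what a row does not reach is not made up. A row lasts 1/12 s, in which the tool goes at most 41.7 mm and 7.16 degrees, less where a joint would pass 70% of its speed; a pose out of reach is approached as far as the arm can. A call is refused whole if a number of a shift passes 0.0417 or a number of a turn 7.16, either way. A call with a gripper value outside its range is refused whole. The fingers move at their own pace and stop on an object; "squeeze" is the grip in N (left out, the last holds). Time passes only in rows, so rows that do not move let the fingers close. It gives the time, the measured TCP pose, the force, the opening and the grip force at its end, in the units of the state.
- manip.sense(): the state, without advancing time (a new reading comes with each control period).
- manip.snapshot(name): name is "scene" or "top" or "wrist"; returns the picture (384x512x3 uint8, blue, green, red); there is no depth.
- manip.camera_info(name): a dict with "K" (3x3 intrinsics, pixels), "camera_from_world" (4x4, takes a point from world to camera coordinates). Camera axes: x right, y down, z forward; pixel columns grow to the right and rows downward; lengths in m; the calibration is good to about 2 mm. A picture is of the moment at which its call begins: read the wrist's pose just before it. camera_info takes no time and is no camera call; for the wrist camera it gives the pose at the moment of the call.
- manip.sign_off(): hands the job in; it is judged then, once.
The state is a dict: "t": time; "q": joint angles; "qd": joint speeds; "tau": joint torques, N m; "tcp_pos": TCP position; "tool_rot": TCP orientation; "force": force on the tool from outside, world axes, zero at the start; "ft_torque": the same for the moment, N m; "finger_gap": opening from 0.0 (shut) to 1.0 (fully open); "gripper_force": force on a finger pad.
Only numpy, scipy, OpenCV 4.12 (cv2) and the standard library are available. Lean on these libraries where they do the work, as an engineer would, in place of code of your own. Each camera call takes 0.05 s, during which the arm holds its last target. There are 200 camera calls.

TASK

Fold the tray's left, right and front sides fully upright, then take the orange-handled sampling rod out of its leaning rest and push it down into the open white vial in the tray until its collar sits fully home on the vial's rim. Let go of it there, with the sides still standing, and do not disturb the horn, the magnifying glass or the bottle.

Things in the scene. Friction and masses are not known exactly. Their poses are not given: they have to be found in the camera images.
- tray: tray blank of grey-blue board, fixed to the table: floor 130 mm (x) by 180 mm (y), 20 mm thick; origin at the centre of its underside, x towards the back wall, y to the left, z up. The back wall (+x edge, 8 mm thick, 85 mm above the floor) already stands; left (+y), right (-y) and front (-x) sides are hinged along the floor's upper edges.
- side_left (a joint): hinge angle of the tray's left side (rad): 0 lying flat outwards, 1.571 upright against its stop; starts half raised, stiff enough to stay where it is left (about 1 N at the free edge moves it). The side is a board 85 mm from hinge to free edge, 110 mm wide along the hinge, 8 mm thick (middle plane through the hinge line), pale at the free edge.
- side_left_hinge (a point): middle of the left side's hinge line, fixed in the tray, 20 mm above the table, on the tray's own +y edge, 90 mm from its centre; axes as the tray's
- side_right (a joint): hinge angle of the tray's right side (rad): 0 lying flat outwards, 1.571 upright against its stop; starts half raised, stiff enough to stay where it is left (about 1 N at the free edge moves it). The side is a board 85 mm from hinge to free edge, 110 mm wide along the hinge, 8 mm thick (middle plane through the hinge line), pale at the free edge.
- side_right_hinge (a point): middle of the right side's hinge line, fixed in the tray, 20 mm above the table, on the tray's own -y edge, 90 mm from its centre; axes as the tray's
- side_front (a joint): hinge angle of the tray's front side (rad): 0 lying flat outwards, 1.571 upright against its stop; starts half raised, stiff enough to stay where it is left (about 1 N at the free edge moves it). The side is a board 85 mm from hinge to free edge, 160 mm wide along the hinge, 8 mm thick (middle plane through the hinge line), pale at the free edge.
- side_front_hinge (a point): middle of the front side's hinge line, fixed in the tray, 20 mm above the table, on the tray's own -x edge, 65 mm from its centre; axes as the tray's
- side_left_edge (a point): middle of the free edge of the left side, 85 mm from the hinge (moves with it)
- side_right_edge (a point): middle of the free edge of the right side, 85 mm from the hinge (moves with it)
- side_front_edge (a point): middle of the free edge of the front side, 85 mm from the hinge (moves with it)
- vial_mouth (a point): centre of the mouth of the open white vial with a blue band, fixed upright on the tray floor; mouth 84 mm above the floor, 104 mm above the table; z up. Outside 34 mm across at the flared mouth, 23 mm below; the mouth is a funnel 24 mm wide narrowing over 14 mm to a bore of 14 mm.
- plug (a joint): black sealing plug inside the white vial: how far (m) it has been pushed down its bore, 0 to 0.020. At 0 its top is 48 mm below the mouth; it slides stiffly (about 4 N, does not spring back); a rod that is fully home has pushed it 0.018
- capped_vial: amber vial with a black cap, 28 mm across, 84 mm tall, fixed on the tray floor beside the open one (either side); origin at the centre of its underside
- rest: grey base 120 x 90 x 12 mm, fixed to the table, with an aluminium socket in which the rod stands leaning; origin at the centre of the base's underside; the socket and rod lean 25 degrees from upright, their top towards the rest's -x. With the rod in place the middle of its handle lies at (-0.016, 0, 0.121) m in the rest's frame
- rod_grip (a point): centre of the sampling rod's orange handle (rod 40 g): 14 x 14 mm square, 60 mm long along the point's z, which points from the tip to the handle's end; flat sides face point x and y; y starts level. Then an orange collar 32 mm across, 6 mm thick, and a white shaft 8 mm thick, 66 mm long, loose in the rest's leaning 10 mm bore, 66 mm deep: draw it out along its axis
- rod_tip (a point): bottom end of the rod's white shaft, on its axis, 102 mm from the handle's centre
- rod_collar (a point): centre of the underside of the rod's orange collar, 66 mm from the tip, 36 mm below the handle's centre; rests on the vial's rim when the rod is fully home
- horn_mid (a point): middle of a curved brown horn, 150 mm long, up to 48 mm thick, lying loose: a bystander
- magnifier: magnifying glass lying flat, lens 96 mm across, black handle along its +x to 143 mm from the lens centre, 16 mm high; origin under the lens centre: a bystander
- bottle: amber bottle with black cap, 52 mm across, 110 mm tall, standing: a bystander
Things that resemble listed ones, but are neither listed nor needed, are in the scene too. What is shaped like the part that bears rod_grip but turquoise or yellow is not meant.

How it is judged:
By the outcome, as a careful person would: the job done as asked, in the order asked, and still so for the second after the job is handed in, with the robot touching nothing.
It also fails if it takes over 72 s, if anything falls off the work surface, if the arm or the gripper's body presses on something with over 40 N, if the wrist force passes 120 N, or if a joint passes its speed limit or range.

## Working session

There is one attempt and no reset: what is moved stays moved. The work goes in short steps, Python scripts to look and compute and a tool call to move; the robot and the scene stay as the last step left them, time stands still between calls to the robot, and variables do not carry over. Pictures are saved under pics/ and viewed, at most 13 in all, crops included, and the job is handed in when it is done.

Besides the shell and the picture viewer there is one more tool, called after "Request:" in YAML: its name, and indented under it one key for each argument. servo_tool: Moves the arm, as the interface text tells. Its arguments: {"type":"object","properties":{"rows":{"type":"array","items":{"type":"array","items":{"type":"array","items":{"type":"number"}}}},"squeeze":{"type":"number"}},"required":["rows"]}

```bash
mkdir -p pics; ls; python3 - <<'E'
from station import manip
import cv2,numpy as np
a=manip.snapshot("scene");b=manip.snapshot("top")
cv2.imwrite("pics/scene.png",a);cv2.imwrite("pics/top.png",b)
cv2.imwrite("pics/both.png",cv2.resize(np.vstack([a,b]),None,fx=.78,fy=.78))
for n in("scene","top"):
  c=manip.camera_info(n);print(n,np.round(c["K"],1).tolist(),np.round(c["camera_from_world"],3).tolist())
s=manip.sense();print({k:np.round(v,3).tolist() for k,v in s.items()})
E
```

```text
pics
scene [[373.5, 0.0, 253.0], [0.0, 373.5, 185.3], [0.0, 0.0, 1.0]] [[0.826, 0.564, -0.005, -0.431], [0.413, -0.61, -0.676, -0.272], [-0.384, 0.556, -0.737, 1.337], [0.0, 0.0, 0.0, 1.0]]
top [[450.0, 0.0, 256.4], [0.0, 450.0, 197.1], [0.0, 0.0, 1.0]] [[0.098, -0.995, 0.004, -0.176], [-0.974, -0.096, -0.206, 0.563], [0.206, 0.016, -0.978, 1.357], [0.0, 0.0, 0.0, 1.0]]
{'t': 0.1, 'q': [-1.52, 0.528, 1.434, 0.0, 1.181, -0.179], 'qd': [-0.002, -0.002, -0.004, 0.001, -0.002, 0.001], 'tau': [-0.0, -44.33, -17.859, -0.0, 0.004, 0.0], 'tcp_pos': [0.142, -0.608, 0.249], 'tool_rot': [0.993, 0.114, 0.0, -0.001], 'force': [0.748, -0.012, 0.749], 'ft_torque': [0.059, 0.009, -0.004], 'gripper_force': 0.0, 'finger_gap': 1.0}
```

View pics/scene.png

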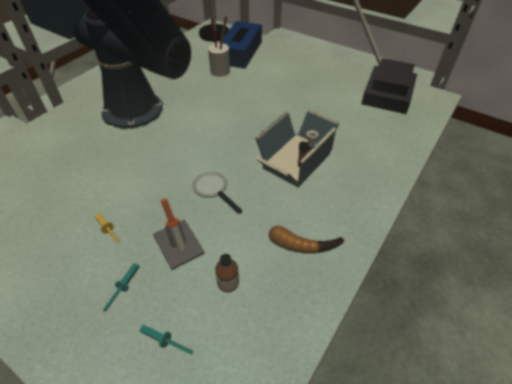

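View pics/top.png

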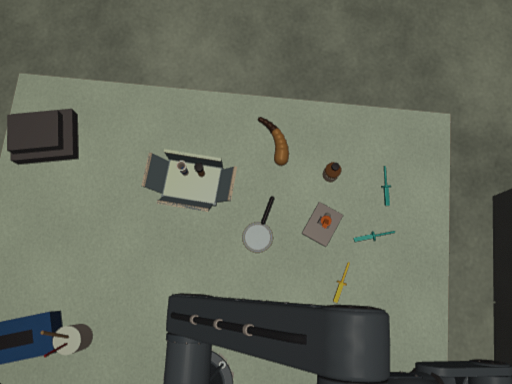

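```bash
python3 - <<'E'
import cv2,numpy as np
a=cv2.imread("pics/scene.png");b=cv2.imread("pics/top.png")
r=lambda i,x,y,w,h:cv2.resize(i[y:y+h,x:x+w],(400,300),interpolation=cv2.INTER_CUBIC)
cv2.imwrite("pics/c1.png",np.vstack([np.hstack([r(b,140,140,100,75),r(b,290,185,80,60)]),np.hstack([r(a,245,105,100,75),r(a,135,195,100,75)])]))
E
```

```text
(no output)
```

View pics/c1.png

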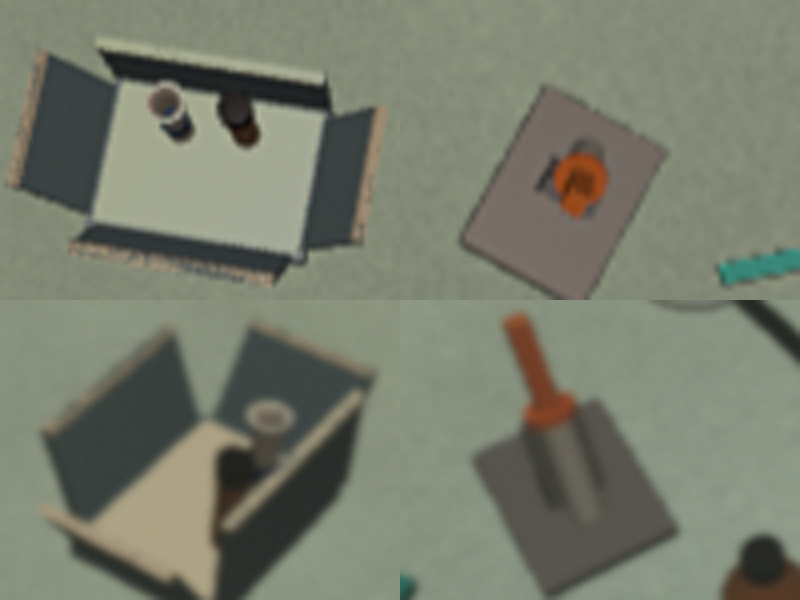

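```bash
cat >u.py <<'E'
import numpy as np,cv2
from scipy.optimize import least_squares
from scipy.spatial.transform import Rotation as R
def proj(c,P):
    T=np.array(c["camera_from_world"]);p=np.atleast_2d(P)@T[:3,:3].T+T[:3,3]
    q=p@np.array(c["K"]).T
    return q[:,:2]/q[:,2:]
def tf(p,P):
    P=np.atleast_2d(P);c,s=np.cos(p[2]),np.sin(p[2])
    return P@np.array([[c,s,0],[-s,c,0],[0,0,1]])+[p[0],p[1],0]
def board(k,a):  # centreline: hinge corners, then free corners
    n,h,w={'l':((0,1),.09,.055),'r':((0,-1),.09,.055),'f':((-1,0),.065,.08)}[k]
    n=np.array([*n,0.]);t=np.array([n[1],-n[0],0])
    H=n*h+[0,0,.02]; F=H+.085*(np.cos(a)*n+[0,0,np.sin(a)])
    return np.array([H+w*t,H-w*t,F+w*t,F-w*t])
def tri(cs,px):
    f=lambda X:np.concatenate([proj(c,X)[0]-p for c,p in zip(cs,px)])
    r=least_squares(f,[.6,0,.1]);return r.x,r.fun
E
python3 - <<'E'
from u import *
from station import manip
T,S=manip.camera_info("top"),manip.camera_info("scene")
ct=lambda L:np.array(L)/4+[140,140]
cs=lambda L:np.array(L)/4+[245,105]
def res(p):
    l,r,f=board('l',p[3]),board('r',p[4]),board('f',p[5])
    back=np.array([[.065,.09,.105],[.065,-.09,.105]])
    e=[]
    A=lambda c,P,px:e.append((proj(c,tf(p,P))-px).ravel())
    A(T,l,ct([[118,85],[92,215],[41,53],[10,185]]))  # +t=(1,0)->back
    A(T,r[[1,0,3,2]],ct([[328,112],[303,248],[383,105],[360,243]]))
    A(T,f[2:],ct([[70,245],[272,282]]))
    A(T,back*[1,.9,1],ct([[101,45],[327,79]])) if 0 else None
    A(S,l[2:],cs([[372,76],[252,24]]))
    A(S,f[2:],cs([[170,32],[44,132]]))
    A(S,r[[3,2]],cs([[172,278],[45,210]]))
    return np.concatenate(e)
r=least_squares(res,[.6,.1,-.1,.8,.8,.8],loss='soft_l1');print(np.round(r.x,4));print(np.round(r.fun,1).reshape(-1,2).tolist())
m,e=tri([T,S],[ct([167,102]),cs([270,116])]);print('mouth',m,e)
dm=tf([0,0,-r.x[2]],m-[r.x[0],r.x[1],0]);print('mouth in tray',dm)
# rest
c2=lambda L:np.array(L)/5+[290,185]; c3=lambda L:np.array(L)/4+[135,195]
K=np.array([[.06,.045,.012],[.06,-.045,.012],[-.06,-.045,.012],[-.06,.045,.012]])
g=np.array([-.016,0,.121]);ax=np.array([-np.sin(np.radians(25)),0,np.cos(np.radians(25))])
def rr(p):
    return np.concatenate([(proj(T,tf(p,K[[0,1,3]]))-c2([[145,85],[267,150],[60,243]])).ravel(),
     (proj(S,tf(p,K))-c3([[278,230],[148,295],[75,158],[197,100]])[[3 if 0 else i for i in IDX]]).ravel(),
     (proj(S,tf(p,[g+.03*ax,g-.033*ax]))-c3([[117,20],[151,108]])).ravel(),(proj(T,tf(p,g-.033*ax))-c2([182,178])).ravel()])
for IDX in([0,1,2,3],[1,2,3,0],[2,3,0,1],[3,0,1,2]):
    q=least_squares(rr,[.5,-.2,-.5],loss='soft_l1');print(IDX,q.cost,np.round(q.x,4),np.round(q.fun,1).tolist())
    print('grip',tf(q.x,g),'axis',tf([0,0,q.x[2]],ax))
print(tri([T,S],[np.array([332,172]),np.array([227,270])]))
E
```

```text
[ 0.6185  0.0934 -0.0602  0.9863  0.9745  1.1928]
[[-0.8, -0.5], [-1.0, -0.8], [-0.4, -1.2], [0.0, -0.6], [0.6, 1.1], [1.0, -0.4], [0.4, -0.8], [0.2, -1.2], [-0.2, -0.3], [1.0, -1.3], [0.2, -1.5], [-0.6, -1.6], [-1.0, -1.9], [-0.8, -0.3], [-0.8, -0.4], [-1.9, -0.7]]
mouth [0.64685783 0.12064787 0.1021776 ] [-0.39540774 -0.64331035 -0.67409662  0.19323987]
mouth in tray [[0.0266659  0.02892621 0.1021776 ]]
[0, 1, 2, 3] 8.312336621348974 [ 0.5252 -0.3389 -0.4155] [-0.2, -2.2, 0.1, -1.8, -0.6, -1.8, 0.2, -0.9, -1.2, 0.1, -1.8, -0.9, -0.2, -1.3, -0.8, -0.1, -0.5, 0.9, -0.3, -1.5]
grip [[ 0.51059727 -0.33239873  0.121     ]] axis [[-0.38666761  0.17057067  0.90630779]]
[1, 2, 3, 0] 138.09779016803216 [ 0.5248 -0.3396 -1.3788] [20.4, 5.2, -0.3, 19.7, 0.6, -23.0, 8.7, -0.5, -5.0, 21.0, -9.7, -0.6, 0.2, -22.2, 10.6, -0.6, 0.0, 1.0, -0.5, -1.9]
grip [[ 0.52177981 -0.32392055  0.121     ]] axis [[-0.08064595  0.4148523   0.90630779]]
[2, 3, 0, 1] 254.01684221706208 [ 0.5245 -0.3355 -0.045 ] [-9.2, 0.5, -6.1, -8.6, 3.4, 5.4, 54.5, 6.8, -1.1, 46.6, -55.8, -11.1, 2.2, -50.2, -3.9, 1.3, 0.0, -0.0, -1.2, -1.3]
grip [[ 0.50849321 -0.33478631  0.121     ]] axis [[-0.42219053  0.0190092   0.90630779]]
[3, 0, 1, 2] 162.04318285242556 [ 0.5272 -0.3369  0.8337] [-20.0, 15.4, -24.3, -15.9, 22.8, 11.4, 15.9, 3.7, 0.8, -0.1, -16.2, -6.3, -0.1, -1.9, -7.4, 10.4, 0.2, 1.5, -0.2, -2.3]
grip [[ 0.51649294 -0.34872368  0.121     ]] axis [[-0.28406784 -0.31290839  0.90630779]]
(array([ 0.68799394, -0.34956025,  0.05013836]), array([-0.96950988, -0.99084628, -0.93664627,  0.24396864]))
```

Request:
servo_tool:
  rows:
    - [[0,0,5.5,0,0,0,-1],[0,0,5.5,0,0,0,-1],[0,0,5.5,0,0,0,-1],[0,0,0,0.0167,-0.0348,0,-1],[0,0,0,0.0167,-0.0348,0,-1],[0,0,0,0.0167,-0.0348,0,-1],[0,0,0,0.0167,-0.0348,0,-1],[0,0,0,0.0167,-0.0348,0,-1]]
  squeeze: 40

```text
t: 0.77
tcp_pos: [0.2358, -0.438, 0.2499]
tool_rot: [1.0, -0.03, -0.0, -0.001]
force: [1.2, 0.1, -0.0]
finger_gap: 0.001
gripper_force: 0.0
```

Request:
servo_tool:
  rows:
    - [[0,0,0,0.0167,-0.0348,0,-1],[0,0,0,0.0167,-0.0348,0,-1],[0,0,0,0.0167,-0.0348,0,-1],[0,0,0,0.0167,-0.0348,0,-1],[0,0,0,0.0167,-0.0348,0,-1],[0,0,0,0.0167,-0.0348,0,-1],[0,0,0,0.0167,-0.0348,0,-1],[0,0,0,0.0167,-0.0348,0,-1]]

```text
t: 1.43
tcp_pos: [0.3856, -0.1681, 0.2503]
tool_rot: [1.0, -0.03, -0.0, -0.0]
force: [1.2, -0.1, -0.0]
finger_gap: 0.0
gripper_force: 0.0
```

Request:
servo_tool:
  rows:
    - [[0,0,0,0.0167,-0.0348,0,-1],[0,0,0,0.0167,-0.0348,0,-1],[0,0,0,0.0167,-0.0348,0,-1],[0,0,0,0.0167,-0.0348,0,-1],[0,0,0,0.0167,-0.0348,0,-1],[0,0,0,0.0167,-0.0348,0,-1],[0,0,0,0.0167,-0.0348,0,-1],[0,0,0,0,0,0,-1]]

```text
t: 2.1
tcp_pos: [0.5193, 0.0716, 0.2504]
tool_rot: [1.0, -0.027, 0.002, -0.001]
force: [0.5, -0.9, -0.3]
finger_gap: 0.0
gripper_force: 0.0
```

Request:
servo_tool:
  rows:
    - [[0,0,0,0.0167,-0.0348,0,-1],[0,0,0,0.0167,-0.0348,0,-1],[0,0,0,0.0167,-0.0348,0,-1],[0,0,0,0.0167,-0.0348,0,-1],[0,0,0,0.0167,-0.0348,0,-1],[0,0,0,0.0167,-0.0348,0,-1],[0,0,0,0,0,0,-1],[0,0,0,0,0,0,-1]]

```text
t: 2.77
tcp_pos: [0.6287, 0.2701, 0.249]
tool_rot: [1.0, -0.028, -0.001, 0.0]
force: [-0.6, -1.0, 0.5]
finger_gap: -0.001
gripper_force: 0.0
```

Request:
servo_tool:
  rows:
    - [[0,0,0,0,0,0.039,-1],[0,0,0,0,0,0.039,-1],[0,0,0,0,0,0.039,-1],[0,0,0,0,0,0.039,-1],[0,0,0,0,0,0,-1]]

```text
t: 3.18
tcp_pos: [0.6215, 0.2651, 0.0848]
tool_rot: [0.999, -0.03, -0.01, 0.003]
force: [-1.8, -0.4, -1.7]
finger_gap: -0.0
gripper_force: 0.0
```

```bash
cat >>u.py <<'E'
TR=[.6185,.0934,-.0602]
def tl():  # TCP in tray frame
    from station import manip
    s=manip.sense();p=tf([0,0,-TR[2]],np.array(s['tcp_pos'])-[TR[0],TR[1],0])[0]
    print(np.round(p,4),np.round(s['force'],1),np.round(s['tool_rot'],3),np.round(s['q'],2))
E
python3 -c "
from u import *;tl()"
```

```text
[-0.0073  0.1716  0.0848] [-1.8 -0.4 -1.7] [ 0.999 -0.03  -0.01   0.003] [ 0.24  0.8   1.4  -0.    0.97  1.87]
```

Request:
servo_tool:
  rows:
    - [[0,0,0,0,0.01,0,-1],[0,0,0,0,0.01,0,-1],[0,0,0,0,0.01,0,-1],[0,0,0,0,0.01,0,-1],[0,0,0,0,0.007,0,-1],[0,0,0,0,0.007,0,-1],[0,0,0,0,0.003,0,-1],[0,0,0,0,0.0,0,-1]]

```text
t: 3.85
tcp_pos: [0.6254, 0.2106, 0.0948]
tool_rot: [1.0, -0.03, 0.0, 0.0]
force: [-0.5, -0.2, 0.3]
finger_gap: 0.002
gripper_force: 0.0
```

Request:
servo_tool:
  rows:
    - [[0,0,0,0,0.002,0,-1],[0,0,0,0,0.002,0,-1],[0,0,0,0,0,0,-1],[0,0,0,0,0,0,-1]]

```text
t: 4.18
tcp_pos: [0.6248, 0.2079, 0.0939]
tool_rot: [1.0, -0.029, -0.0, 0.0]
force: [-1.0, 0.3, -0.6]
finger_gap: 0.004
gripper_force: 0.0
```

```bash
python3 -c "
from u import *;tl()"
```

```text
[-0.0006  0.1147  0.0939] [-1.   0.3 -0.6] [ 1.    -0.029 -0.     0.   ] [ 0.15  0.76  1.46 -0.    0.92  1.78]
```

Request:
servo_tool:
  rows:
    - [[0,0,0,0,0.003,0,-1],[0,0,0,0,0.003,0,-1],[0,0,0,0,0,0,-1],[0,0,0,0,0,0,-1]]

```text
t: 4.52
tcp_pos: [0.6247, 0.2042, 0.0942]
tool_rot: [1.0, -0.03, 0.0, -0.002]
force: [-0.4, 8.4, -0.2]
finger_gap: 0.002
gripper_force: 3.7
```

Request:
servo_tool:
  rows:
    - [[0,0,0,0,0.002,0,-1],[0,0,0,0,0,0,-1],[0,0,0,0,0,0,-1]]

```text
t: 4.77
tcp_pos: [0.6247, 0.204, 0.0942]
tool_rot: [1.0, -0.03, 0.001, -0.003]
force: [0.4, 13.2, -1.6]
finger_gap: 0.003
gripper_force: 6.1
```

Request:
servo_tool:
  rows:
    - [[0,0,0,0,0.002,0,-1],[0,0,0,0,0,0,-1],[0,0,0,0,0,0,-1]]

```text
t: 5.02
tcp_pos: [0.6246, 0.2038, 0.0943]
tool_rot: [1.0, -0.031, 0.001, -0.005]
force: [0.3, 16.9, -1.9]
finger_gap: -0.001
gripper_force: 8.5
```

```bash
python3 - <<'E'
from u import *
tl()
from station import manip
cv2.imwrite("pics/w1.png",np.hstack([cv2.resize(manip.snapshot("wrist"),(400,300)),cv2.resize(manip.snapshot("scene")[95:200,230:370],(400,300))]))
E
```

```text
[-0.0005  0.1106  0.0943] [ 0.3 16.9 -1.9] [ 1.    -0.031  0.001 -0.005] [0.14 0.76 1.47 0.01 0.91 1.77]
```

View pics/w1.png

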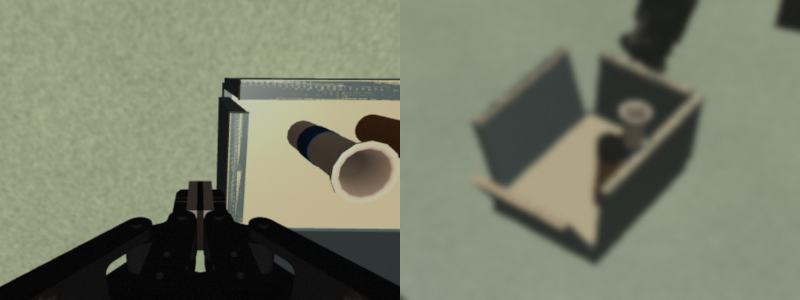

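Request:
servo_tool:
  rows:
    - [[0,0,0,0,-0.02,0,-1],[0,0,0,0,-0.015,-0.02,-1],[0,0,0,0,0,-0.035,-1],[0,0,0,0,0,-0.035,-1],[0,0,0,0,0.039,0,-1],[0,0,0,0,0.039,0,-1],[0,0,0,0,0.039,0,-1],[0,0,0,0,0.039,0,-1]]

```text
t: 5.78
tcp_pos: [0.6169, 0.0758, 0.1846]
tool_rot: [1.0, -0.029, 0.0, 0.0]
force: [0.4, -0.4, -0.2]
finger_gap: 0.002
gripper_force: 0.0
```

Request:
servo_tool:
  rows:
    - [[0,0,0,0,0.039,0,-1],[0,0,0,0,0.039,0,-1],[0,0,0,0,0.039,0,-1],[0,0,0,0,0.039,0,-1],[0,0,0,0,0,0,-1]]

```text
t: 6.2
tcp_pos: [0.6083, -0.0863, 0.1844]
tool_rot: [0.999, -0.033, 0.001, 0.002]
force: [0.6, -0.4, 0.1]
finger_gap: 0.003
gripper_force: 0.0
```

```bash
python3 -c "
from u import *;tl()"
```

```text
[ 0.0006 -0.18    0.1844] [ 0.6 -0.4  0.1] [ 0.999 -0.033  0.001  0.002] [-0.32  0.59  1.52 -0.    1.02  1.32]
```

Request:
servo_tool:
  rows:
    - [[0,0,0,0,0,0.03,-1],[0,0,0,0,0,0.03,-1],[0,0,0,0,0,0.03,-1],[0,0,0,0,-0.015,0,-1],[0,0,0,0,-0.01,0,-1],[0,0,0,0,-0.01,0,-1],[0,0,0,0,-0.01,0,-1],[0,0,0,0,-0.01,0,-1]]

```text
t: 6.87
tcp_pos: [0.6131, -0.0224, 0.0966]
tool_rot: [1.0, -0.029, 0.002, 0.0]
force: [0.7, -2.5, 0.9]
finger_gap: -0.003
gripper_force: 0.8
```

Request:
servo_tool:
  rows:
    - [[0,0,0,0,-0.007,0,-1],[0,0,0,0,-0.005,0,-1],[0,0,0,0,-0.004,0,-1],[0,0,0,0,-0.002,0,-1],[0,0,0,0,0,0,-1],[0,0,0,0,0,0,-1]]

```text
t: 7.37
tcp_pos: [0.6132, -0.0102, 0.0958]
tool_rot: [1.0, -0.028, 0.001, 0.004]
force: [-3.2, -14.7, 5.0]
finger_gap: 0.001
gripper_force: 7.8
```

Request:
servo_tool:
  rows:
    - [[0,0,0,0,-0.002,0,-1],[0,0,0,0,-0.002,0,-1],[0,0,0,0,0,0,-1],[0,0,0,0,0,0,-1]]

```text
t: 7.7
tcp_pos: [0.6133, -0.0098, 0.0959]
tool_rot: [1.0, -0.028, 0.001, 0.006]
force: [-4.9, -25.6, 5.2]
finger_gap: -0.002
gripper_force: 13.1
```

```bash
python3 -c "
from u import *;tl()"
```

```text
[ 0.001  -0.1033  0.0959] [ -4.9 -25.6   5.2] [ 1.    -0.028  0.001  0.006] [-0.19  0.71  1.58 -0.02  0.84  1.45]
```

Request:
servo_tool:
  rows:
    - [[0,0,0,0,0.02,0,-1],[0,0,0,0,0.02,-0.02,-1],[0,0,0,0,0,-0.035,-1],[0,0,0,0,0,-0.035,-1],[0,0,0,-0.025,-0.025,0,-1],[0,0,0,-0.025,-0.025,0,-1],[0,0,0,-0.025,-0.025,0,-1],[0,0,0,-0.025,-0.025,0,-1]]

```text
t: 8.37
tcp_pos: [0.5152, 0.0654, 0.1848]
tool_rot: [1.0, -0.03, 0.0, -0.0]
force: [0.2, 0.1, -0.7]
finger_gap: 0.001
gripper_force: 0.0
```

Request:
servo_tool:
  rows:
    - [[0,0,0,-0.025,-0.025,0,-1],[0,0,0,-0.025,-0.015,0,-1],[0,0,0,0,0,0,-1],[0,0,0,0,0,0.03,-1],[0,0,0,0,0,0.03,-1],[0,0,0,0,0,0.03,-1],[0,0,0,0,0,0,-1]]

```text
t: 8.95
tcp_pos: [0.466, 0.1072, 0.0904]
tool_rot: [1.0, -0.03, -0.005, -0.0]
force: [-0.0, 0.1, 0.0]
finger_gap: -0.001
gripper_force: 0.0
```

```bash
python3 -c "
from u import *;tl()"
```

```text
[-0.1531  0.0046  0.0904] [-0.   0.1  0. ] [ 1.    -0.03  -0.005 -0.   ] [-0.01  0.61  1.92  0.    0.62  1.62]
```

Request:
servo_tool:
  rows:
    - [[0,0,0,0.02,0,0,-1],[0,0,0,0.015,0,0,-1],[0,0,0,0.01,0,0,-1],[0,0,0,0.01,0,0,-1],[0,0,0,0.007,0,0,-1],[0,0,0,0.006,0,0,-1],[0,0,0,0,0,0,-1],[0,0,0,0,0,0,-1]]

```text
t: 9.62
tcp_pos: [0.537, 0.103, 0.0945]
tool_rot: [1.0, -0.03, 0.0, -0.0]
force: [0.1, 0.3, 0.4]
finger_gap: -0.001
gripper_force: 0.0
```

Request:
servo_tool:
  rows:
    - [[0,0,0,0.003,0,0,-1],[0,0,0,0.003,0,0,-1],[0,0,0,0,0,0,-1],[0,0,0,0,0,0,-1]]

```text
t: 9.95
tcp_pos: [0.5382, 0.1029, 0.094]
tool_rot: [1.0, -0.029, -0.005, 0.0]
force: [-7.9, 0.5, 5.6]
finger_gap: 0.002
gripper_force: 3.8
```

Request:
servo_tool:
  rows:
    - [[0,0,0,0.002,0,0,-1],[0,0,0,0.002,0,0,-1],[0,0,0,0,0,0,-1],[0,0,0,0,0,0,-1]]

```text
t: 10.28
tcp_pos: [0.5384, 0.1029, 0.0939]
tool_rot: [1.0, -0.029, -0.009, 0.0]
force: [-13.9, 0.1, 12.2]
finger_gap: -0.002
gripper_force: 7.0
```

```bash
python3 -c "
from u import *;tl()"
```

```text
[-0.0806  0.0047  0.0939] [-13.9   0.1  12.2] [ 1.    -0.029 -0.009  0.   ] [-0.01  0.66  1.74 -0.    0.76  1.61]
```

Request:
servo_tool:
  rows:
    - [[0,0,0,-0.02,0,0,-1],[0,0,0,-0.015,0,-0.02,-1],[0,0,0,0,0,-0.035,-1],[0,0,0,0,0,-0.035,-1],[0,0,0,0.02,-0.02,-0.03,-1],[0,0,0,0.02,0,-0.03,-1],[0,0,0,0,0,0,-1],[0,0,0,0,0,0,-1]]

```text
t: 10.95
tcp_pos: [0.5551, 0.1222, 0.2465]
tool_rot: [1.0, -0.029, 0.003, -0.0]
force: [-0.9, -0.4, -0.2]
finger_gap: 0.001
gripper_force: 0.0
```

```bash
python3 - <<'E'
from u import *
from station import manip
tl()
c=manip.camera_info("wrist")
cv2.imwrite("pics/w2.png",manip.snapshot("wrist"))
np.savez("w2.npz",K=c["K"],camera_from_world=c["camera_from_world"])
E
```

```text
[-0.065   0.0249  0.2465] [-0.9 -0.4 -0.2] [ 1.    -0.029  0.003 -0.   ] [ 0.02  0.45  1.59 -0.    1.1   1.65]
```

View pics/w2.png

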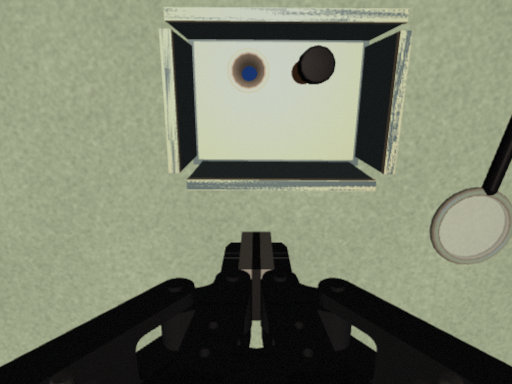

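```bash
cat >>u.py <<'E'
def ray(c,px,z):
    T=np.array(c["camera_from_world"]);d=T[:3,:3].T@np.linalg.inv(c["K"])@[*px,1.];o=-T[:3,:3].T@T[:3,3]
    return o+d*(z-o[2])/d[2]
def delta(pos,axis_x,axis_z,back=0):
    from station import manip
    s=manip.sense();R0=R.from_quat(s['tool_rot']);z=np.array(axis_z)/np.linalg.norm(axis_z)
    x=np.array(axis_x);x=x-z*(x@z);x/=np.linalg.norm(x);M=R.from_matrix(np.c_[x,np.cross(z,x),z])
    print('turn',np.round((R0.inv()*M).as_rotvec(degrees=True),1),'shift after turn',np.round(M.inv().apply(np.array(pos)-back*z-s['tcp_pos']),4),'world',np.round(np.array(pos)-back*z-s['tcp_pos'],4),np.round(s['q'],2))
E
python3 - <<'E'
from u import *
from station import manip
c=dict(np.load("w2.npz"))
print(ray(c,[249,71],.104)); print([ray(c,p,.105).round(4) for p in([165,17],[406,17],[188,186],[376,187])])
g=np.array([.5106,-.3324,.121]);a=np.array([-.3867,.1706,.9063])
# tool z=-a ; tool x horizontal-ish toward rest +x
delta(g,[.915,-.404,0],-a,back=.12)
E
```

```text
[0.64568956 0.12325171 0.104     ]
[array([0.6867, 0.1826, 0.105 ]), array([0.6761, 0.0053, 0.105 ]), array([0.5572, 0.1808, 0.105 ]), array([0.5469, 0.0219, 0.105 ])]
turn [-4.5 24.7 20.1] shift after turn [0.0793 0.4328 0.0532] world [-0.0885 -0.434  -0.0147] [ 0.02  0.45  1.59 -0.    1.1   1.65]
```

Request:
servo_tool:
  rows:
    - [[0,0,0,-0.0057,0.0398,0,-1],[0,0,0,-0.0057,0.0398,0,-1],[0,0,0,-0.0057,0.0398,0,-1],[0,0,0,-0.0057,0.0398,0,-1],[0,0,0,-0.0057,0.0398,0,-1],[0,0,0,-0.0057,0.0398,0,1],[0,0,0,-0.0057,0.0398,0,1],[0,0,0,-0.0057,0.0398,0,1]]

```text
t: 11.67
tcp_pos: [0.4858, -0.1937, 0.2422]
tool_rot: [1.0, -0.03, -0.002, -0.001]
force: [1.0, -0.6, -0.3]
finger_gap: 0.416
gripper_force: 0.0
```

Request:
servo_tool:
  rows:
    - [[0,0,0,-0.0057,0.0398,0.005,1],[0,0,0,-0.0057,0.0398,0.005,1],[0,0,0,-0.0057,0.0398,0.005,1],[-0.9,4.94,4.02,0,0,0,1],[-0.9,4.94,4.02,0,0,0,1],[-0.9,4.94,4.02,0,0,0,1],[-0.9,4.94,4.02,0,0,0,1],[-0.9,4.94,4.02,0,0,0,1]]

```text
t: 12.33
tcp_pos: [0.4623, -0.3103, 0.2275]
tool_rot: [0.955, -0.204, 0.211, 0.045]
force: [1.3, -0.0, -0.4]
finger_gap: 1.0
gripper_force: 0.0
```

Request:
servo_tool:
  rows:
    - [[0,0,0,0,0,0,1],[0,0,0,0,0,0,1]]

```text
t: 12.5
tcp_pos: [0.4624, -0.3094, 0.2273]
tool_rot: [0.956, -0.202, 0.209, 0.043]
force: [0.2, -0.2, 0.1]
finger_gap: 1.002
gripper_force: 0.0
```

```bash
python3 - <<'E'
from u import *
from station import manip
g=np.array([.5106,-.3324,.121]);a=np.array([-.3867,.1706,.9063])
delta(g,[.915,-.404,0],-a,back=.0)
c=manip.camera_info("wrist")
cv2.imwrite("pics/w3.png",manip.snapshot("wrist"))
np.savez("w3.npz",K=c["K"],camera_from_world=c["camera_from_world"])
print(proj(c,[g+.03*a,g,g-.03*a,g-.036*a]).round(0).tolist())
E
```

```text
turn [-0.1  0.4 -0. ] shift after turn [0.0034 0.0016 0.1189] world [ 0.0482 -0.023  -0.1063] [-0.89  0.36  1.93  0.41  0.5   0.77]
[[260.0, 197.0], [260.0, 185.0], [259.0, 176.0], [259.0, 174.0]]
```

View pics/w3.png

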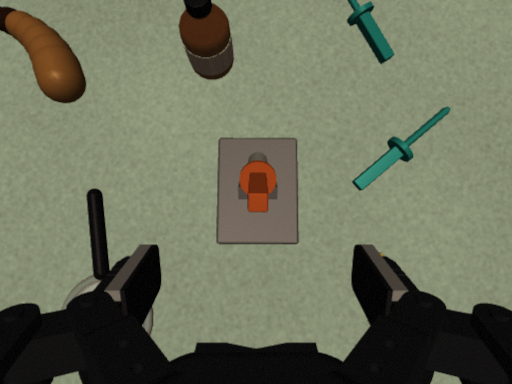

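Request:
servo_tool:
  rows:
    - [[0,0,0,0,0.001,0.035,1],[0,0,0,0,0,0.03,1],[0,0,0,0,0,0.025,1],[0,0,0,0,0,0.015,1],[0,0,0,0,0,0.01,1],[0,0,0,0,0,0,1],[0,0,0,0,0,0,1]]

```text
t: 13.13
tcp_pos: [0.5093, -0.3321, 0.1244]
tool_rot: [0.956, -0.201, 0.211, 0.045]
force: [0.4, -0.5, -0.4]
finger_gap: 1.002
gripper_force: 0.0
```

Request:
servo_tool:
  rows:
    - [[0,0,0,0,0,0,-1],[0,0,0,0,0,0,-1],[0,0,0,0,0,0,-1],[0,0,0,0,0,0,-1],[0,0,0,0,0,0,-1],[0,0,0,0,0,0,-1],[0,0,0,0,0,0,-1],[0,0,0,0,0,0,-1]]
  squeeze: 40

```text
t: 13.8
tcp_pos: [0.5085, -0.3319, 0.1255]
tool_rot: [0.955, -0.201, 0.212, 0.045]
force: [-1.4, 1.5, 5.3]
finger_gap: 0.159
gripper_force: 43.4
```

```bash
python3 - <<'E'
from u import *
from station import manip
g=np.array([.5106,-.3324,.121]);a=np.array([-.3867,.1706,.9063])
delta(g,[.915,-.404,0],-a,back=.0)
print(manip.sense()['force'])
E
```

```text
turn [ 0.1 -0.   0. ] shift after turn [ 0.     -0.0004  0.005 ] world [ 0.0021 -0.0005 -0.0045] [-0.84  0.6   1.89  0.63  0.3   0.57]
[-1.36904746  1.53224125  5.26805607]
```

Request:
servo_tool:
  rows:
    - [[0,0,0,0,0,-0.005,-1],[0,0,0,0,0,-0.01,-1],[0,0,0,0,0,-0.015,-1],[0,0,0,0,0,-0.015,-1],[0,0,0,0,0,-0.015,-1],[0,0,0,0,0,-0.015,-1],[0,0,0,0,0,0,-1]]

```text
t: 14.38
tcp_pos: [0.479, -0.3191, 0.1957]
tool_rot: [0.955, -0.201, 0.213, 0.046]
force: [-0.4, -0.4, 0.1]
finger_gap: 0.156
gripper_force: 43.0
```

Request:
servo_tool:
  rows:
    - [[0,0,0,0,0,-0.015,-1],[0,0,0,0,0,-0.015,-1],[0,0,0,0,0,-0.015,-1],[0,0,0,0,0,-0.015,-1],[0,0,0,0,0,0,-1],[0,0,0,0,0,0,-1]]

```text
t: 14.88
tcp_pos: [0.4563, -0.3089, 0.2477]
tool_rot: [0.955, -0.201, 0.212, 0.046]
force: [0.0, 0.7, -1.2]
finger_gap: 0.16
gripper_force: 43.0
```

```bash
python3 - <<'E'
from u import *
from station import manip
# hold tool x toward rest +x, tool down, rod tip 50 mm above mouth
delta([.6457,.1233,.140+.005+.12],[.915,-.404,0],[0,0,-1])
s=manip.sense();print(np.round(s['force'],1),s['finger_gap'],s['gripper_force'],s['tcp_pos'])
E
```

```text
turn [  0.1 -25.    0. ] shift after turn [-0.0013 -0.4719 -0.0173] world [0.1894 0.4322 0.0173] [-0.9   0.32  1.92  0.39  0.54  0.79]
[ 0.   0.7 -1.2] 0.1603081560822261 42.995436787605286 [ 0.4562528  -0.30889434  0.24771733]
```

Request:
servo_tool:
  rows:
    - [[0,0,0,0,0,-0.015,-1],[0,-6.25,0,0,0,0,-1],[0,-6.25,0,0,0,0,-1],[0,-6.25,0,0,0,0,-1],[0,-6.25,0,0,0,0,-1],[0,0,0,0,-0.039,0,-1],[0,0,0,0,-0.039,0,-1],[0,0,0,0,-0.039,0,-1]]

```text
t: 15.55
tcp_pos: [0.4986, -0.1983, 0.2589]
tool_rot: [0.978, -0.207, -0.001, -0.0]
force: [0.7, -0.8, -0.5]
finger_gap: 0.159
gripper_force: 42.9
```

Request:
servo_tool:
  rows:
    - [[0,0,0,0,-0.039,0,-1],[0,0,0,0,-0.039,0,-1],[0,0,0,0,-0.039,0,-1],[0,0,0,0,-0.039,0,-1],[0,0,0,0,-0.039,0,-1],[0,0,0,0,-0.039,0,-1],[0,0,0,0,-0.039,0,-1],[0,0,0,0,-0.039,0,-1]]

```text
t: 16.22
tcp_pos: [0.6242, 0.0885, 0.2586]
tool_rot: [0.979, -0.206, -0.002, 0.0]
force: [0.4, -0.5, -1.1]
finger_gap: 0.158
gripper_force: 42.9
```

Request:
servo_tool:
  rows:
    - [[0,0,0,0,-0.035,0,-1],[0,0,0,0,0,0,-1],[0,0,0,0,0,0,-1],[0,0,0,0,0,0,-1]]

```text
t: 16.55
tcp_pos: [0.6374, 0.1183, 0.2588]
tool_rot: [0.979, -0.206, -0.002, 0.001]
force: [0.4, -0.7, -0.2]
finger_gap: 0.159
gripper_force: 42.9
```

```bash
python3 - <<'E'
from u import *
from station import manip
delta([.6457,.1233,.265],[.915,-.404,0],[0,0,-1])
c=manip.camera_info("wrist");np.savez("w4.npz",K=c["K"],camera_from_world=c["camera_from_world"])
w=manip.snapshot("wrist");s=manip.snapshot("scene");t=manip.snapshot("top")
cv2.imwrite("pics/w4.png",w);cv2.imwrite("pics/s4.png",s);cv2.imwrite("pics/t4.png",t)
p=proj(manip.camera_info("scene"),manip.sense()['tcp_pos'])[0];print(p)
x,y=270,70
cv2.imwrite("pics/c4.png",np.hstack([cv2.resize(w,(448,336)),cv2.resize(s[y:y+105,x:x+105],(336,336))]))
E
```

```text
turn [0.1 0.2 0.1] shift after turn [ 0.0056 -0.008  -0.0062] world [0.0083 0.005  0.0062] [ 0.01  0.55  1.36 -0.    1.23  2.  ]
[314.7191603   86.22068838]
```

View pics/c4.png

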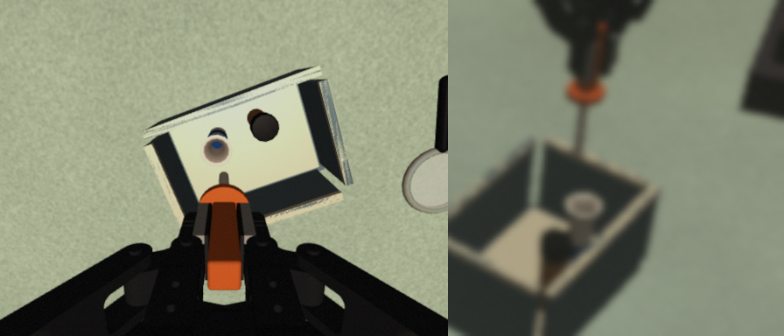

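```bash
python3 - <<'E'
from u import *
from station import manip
c=dict(np.load("w4.npz"));s=manip.sense();p=np.array(s['tcp_pos'])
w=cv2.imread("pics/w4.png");r=cv2.resize(w[140:300,190:310],None,fx=3.6,fy=3.6,interpolation=cv2.INTER_CUBIC)
cv2.imwrite("pics/c5.png",r)
print('mouth',ray(c,[246.9,171.4],.104))
for d in(.102,.107,.112):print(d,proj(c,p-[0,0,d])[0].round(1), 'collar top',proj(c,p-[0,0,d-72e-3])[0].round(1))
print('mouth c2',proj(c,[.6457,.1233,.104])[0].round(1))
E
```

```text
mouth [0.64680013 0.12363024 0.104     ]
0.102 [258.8 196.4] collar top [260.3 239.1]
0.107 [258.7 194.3] collar top [260.2 235. ]
0.112 [258.7 192.3] collar top [260.  231.2]
mouth c2 [247.8 172.4]
```

View pics/c5.png

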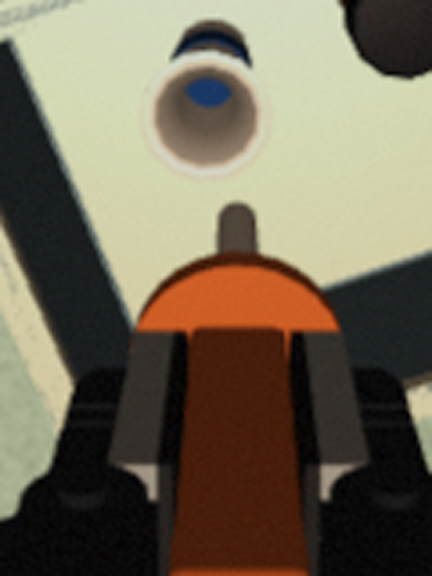

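```bash
python3 - <<'E'
from u import *
from station import manip
c=dict(np.load("w4.npz"));s=manip.sense();p=np.array(s['tcp_pos']);print(p)
m=ray(c,[247.2,172],.104)
for px in([255.8,200.3],[255.8,198]):
  t=ray(c,px,p[2]-.107);d=m-t;print(t-p,'world d',d,'tool',R.from_quat(s['tool_rot']).inv().apply(d*[1,1,0]).round(4))
T,S=manip.camera_info("top"),manip.camera_info("scene")
print(proj(S,p-[0,0,.107]),proj(S,[m]),proj(S,p-[0,0,.035]))
E
```

```text
[0.63750873 0.11691917 0.26006137]
[-0.00337757  0.0038594  -0.107     ] world d [ 0.01207018  0.00283283 -0.04906137] tool [ 0.0099 -0.0075 -0.    ]
[-0.00173788  0.00313556 -0.107     ] world d [ 0.01043049  0.00355667 -0.04906137] tool [ 0.0081 -0.0075 -0.    ]
[[310.24935584 119.56645608]] [[312.18232256 133.07531539]] [[313.1788345   97.71187257]]
```

Request:
servo_tool:
  rows:
    - [[0,0,0,0.004,-0.0035,0,-1],[0,0,0,0.0045,-0.0035,0,-1],[0,0,0,0,0,0.02,-1],[0,0,0,0,0,0.018,-1],[0,0,0,0,0,0,-1],[0,0,0,0,0,0,-1],[0,0,0,0,0,0,-1]]

```text
t: 17.28
tcp_pos: [0.6494, 0.121, 0.2235]
tool_rot: [0.978, -0.207, 0.001, 0.0]
force: [0.0, -0.4, -0.2]
finger_gap: 0.159
gripper_force: 42.9
```

```bash
python3 - <<'E'
from u import *
from station import manip
s=manip.sense();print(s['tcp_pos'],np.round(s['force'],1))
c=manip.camera_info("wrist");np.savez("w6.npz",K=c["K"],camera_from_world=c["camera_from_world"])
w=manip.snapshot("wrist");sc=manip.snapshot("scene")
a=cv2.resize(w[140:260,200:300],(400,480),interpolation=cv2.INTER_CUBIC);b=cv2.resize(sc[85:165,280:346],(396,480),interpolation=cv2.INTER_CUBIC)
cv2.imwrite("pics/c6.png",np.hstack([a,b]))
E
```

```text
[0.64943938 0.12095601 0.22351938] [ 0.  -0.4 -0.2]
```

View pics/c6.png

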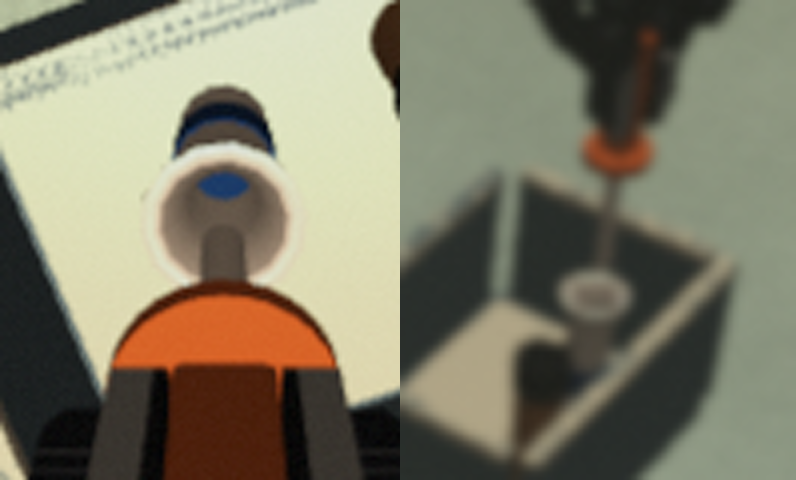

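```bash
python3 - <<'E'
from u import *
from station import manip
c=dict(np.load("w6.npz"));s=manip.sense();p=np.array(s['tcp_pos'])
m=ray(c,[223/4+199.6,215/4+139.6],.104)
t=ray(c,[224/4+199.6,239/4+139.6],p[2]-.107);d=m-t;print(m,t-p,'tool',R.from_quat(s['tool_rot']).inv().apply(d*[1,1,0]).round(4))
E
```

```text
[0.64794612 0.12336307 0.104     ] [-0.00232929  0.00231479 -0.107     ] tool [ 0.0007 -0.0002  0.    ]
```

Request:
servo_tool:
  rows:
    - [[0,0,0,0,0,0.01,-1],[0,0,0,0,0,0.01,-1],[0,0,0,0,0,0.008,-1],[0,0,0,0,0,0.004,-1],[0,0,0,0,0,0,-1],[0,0,0,0,0,0,-1]]

```text
t: 17.88
tcp_pos: [0.6483, 0.1212, 0.1899]
tool_rot: [0.978, -0.206, -0.001, 0.001]
force: [0.4, -0.5, -0.1]
finger_gap: 0.157
gripper_force: 42.9
```

Request:
servo_tool:
  rows:
    - [[0,0,0,0,0,0.01,-1],[0,0,0,0,0,0.01,-1],[0,0,0,0,0,0,-1],[0,0,0,0,0,0,-1]]

```text
t: 18.22
tcp_pos: [0.6478, 0.1212, 0.1694]
tool_rot: [0.978, -0.206, -0.001, 0.001]
force: [-0.3, 1.0, 0.0]
finger_gap: 0.156
gripper_force: 43.0
```

Request:
servo_tool:
  rows:
    - [[0,0,0,0,0,0.005,-1],[0,0,0,0,0,0.005,-1],[0,0,0,0,0,0.005,-1],[0,0,0,0,0,0.004,-1],[0,0,0,0,0,0,-1],[0,0,0,0,0,0,-1]]

```text
t: 18.72
tcp_pos: [0.6484, 0.1212, 0.1513]
tool_rot: [0.978, -0.206, -0.0, 0.0]
force: [1.4, 0.2, 0.2]
finger_gap: 0.155
gripper_force: 43.0
```

Request:
servo_tool:
  rows:
    - [[0,0,0,0,0,0.003,-1],[0,0,0,0,0,0.002,-1],[0,0,0,0,0,0,-1],[0,0,0,0,0,0,-1]]

```text
t: 19.05
tcp_pos: [0.6485, 0.1212, 0.1465]
tool_rot: [0.978, -0.206, -0.0, 0.0]
force: [0.0, 0.1, 2.0]
finger_gap: 0.156
gripper_force: 43.4
```

Request:
servo_tool:
  rows:
    - [[0,0,0,0,0,0.002,-1],[0,0,0,0,0,0,-1],[0,0,0,0,0,0,-1]]

```text
t: 19.3
tcp_pos: [0.6485, 0.1212, 0.1446]
tool_rot: [0.978, -0.206, -0.0, 0.0]
force: [-0.2, 0.0, 2.6]
finger_gap: 0.159
gripper_force: 43.4
```

Request:
servo_tool:
  rows:
    - [[0,0,0,0,0,0.002,-1],[0,0,0,0,0,0,-1],[0,0,0,0,0,0,-1]]

```text
t: 19.55
tcp_pos: [0.6487, 0.1212, 0.1439]
tool_rot: [0.978, -0.206, 0.0, 0.0]
force: [-2.0, -0.6, 8.1]
finger_gap: 0.158
gripper_force: 44.0
```

Request:
servo_tool:
  rows:
    - [[0,0,0,0,0,0.002,-1],[0,0,0,0,0,0,-1],[0,0,0,0,0,0,-1]]

```text
t: 19.8
tcp_pos: [0.6487, 0.1212, 0.1438]
tool_rot: [0.978, -0.206, 0.0, 0.0]
force: [-3.7, -0.7, 16.8]
finger_gap: 0.157
gripper_force: 45.3
```

Request:
servo_tool:
  rows:
    - [[0,0,0,0,0,0.002,-1],[0,0,0,0,0,0,-1],[0,0,0,0,0,0,-1]]

```text
t: 20.05
tcp_pos: [0.6487, 0.1212, 0.1438]
tool_rot: [0.979, -0.206, 0.001, 0.0]
force: [-7.5, 0.3, 25.0]
finger_gap: 0.155
gripper_force: 46.5
```

```bash
python3 - <<'E'
from u import *
from station import manip
s=manip.sense();print(s['tcp_pos'],np.round(s['force'],1))
w=manip.snapshot("wrist");sc=manip.snapshot("scene")
a=cv2.resize(w[130:280,190:315],(400,480),interpolation=cv2.INTER_CUBIC);b=cv2.resize(sc[85:165,280:346],(396,480),interpolation=cv2.INTER_CUBIC)
cv2.imwrite("pics/c7.png",np.hstack([a,b]))
E
```

```text
[0.64871716 0.12121261 0.14378347] [-7.5  0.3 25. ]
```

View pics/c7.png

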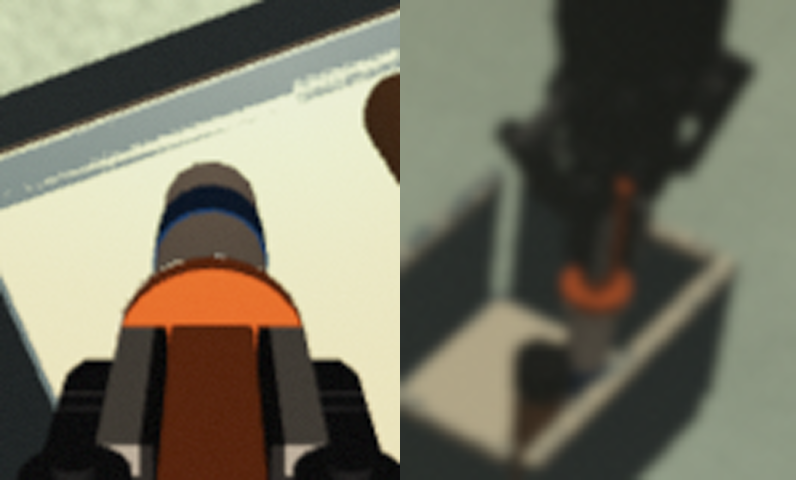

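Request:
servo_tool:
  rows:
    - [[0,0,0,0,0,-0.004,-1],[0,0,0,0,0,0,-1],[0,0,0,0,0,0,0],[0,0,0,0,0,0,0.3],[0,0,0,0,0,0,0.3],[0,0,0,0,0,0,0.3],[0,0,0,0,0,0,0.3],[0,0,0,0,0,0,0.3]]

```text
t: 20.82
tcp_pos: [0.6483, 0.1212, 0.1421]
tool_rot: [0.978, -0.206, -0.001, 0.0]
force: [-0.5, 0.2, 0.2]
finger_gap: 0.655
gripper_force: 0.0
```

Request:
servo_tool:
  rows:
    - [[0,0,0,0,0,-0.01,0.3],[0,0,0,0,0,-0.02,0.3],[0,0,0,0,0,-0.03,0.3],[0,0,0,0,0,-0.03,0.3],[0,0,0,0,0,-0.03,0.3],[0,0,0,0,0,-0.03,0.3],[0,0,0,0,0,0,0.3],[0,0,0,0,0,0,0.3]]

```text
t: 21.48
tcp_pos: [0.6498, 0.1213, 0.2962]
tool_rot: [0.978, -0.206, 0.003, -0.0]
force: [-0.6, 0.4, -1.0]
finger_gap: 0.652
gripper_force: 0.0
```

```bash
python3 - <<'E'
from u import *
from station import manip
s=manip.sense();print(s['tcp_pos'],np.round(s['force'],1))
w=manip.snapshot("wrist");sc=manip.snapshot("scene")
cv2.imwrite("pics/c8.png",np.hstack([cv2.resize(w,(448,336)),cv2.resize(sc[85:165,265:345],(336,336))]))
a=cv2.imread("pics/scene.png").astype(int);print([np.abs(sc.astype(int)-a)[y:y+h,x:x+w_].mean().round(1) for x,y,w_,h in((265,222,85,35),(190,170,55,45),(212,250,30,45))])
E
```

```text
[0.6498381 0.1213393 0.2961682] [-0.6  0.4 -1. ]
[np.float64(0.6), np.float64(0.7), np.float64(0.6)]
```

View pics/c8.png

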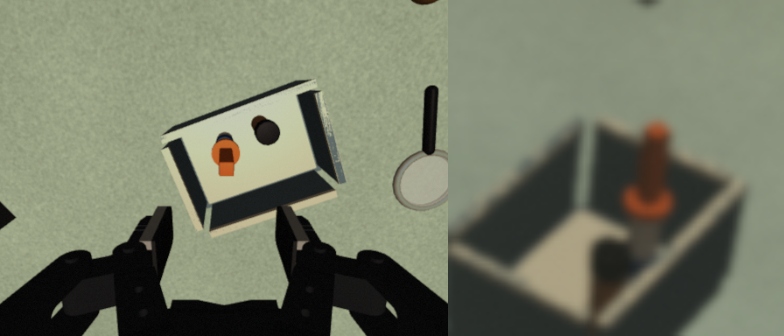

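The rod stands seated in the white vial. All four walls are upright, the horn, magnifier and bottle haven't moved, and the gripper is clear.

```bash
python3 -c "
from station import manip;print(manip.sign_off())"
```

```text
the job is handed in; nothing more can be done
None
```

The job is handed in at about 21.5 s: all three sides are folded upright against their stops, and the orange rod is pushed home in the white vial and released; the horn, magnifier and bottle show no change in the scene camera.

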